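# Park the index plunger and run the sled to its stop

## Task

Free the lamp-panel sled: pull up the sprung index plunger by its T handle without straining it, twist it clockwise (seen from above) and let it settle into the shallow rest notch just before the shoulder, so that it stays retracted when you let go. Then slide the sled gently all the way to the end stop and leave it there, and leave the other things on the bench alone.

Things in the scene. Friction and masses are not known exactly. Their poses are not given: they have to be found in the camera images.
- fixture: indexing fixture on the table: aluminium base plate 250 x 360 x 12 mm with two rails. Its y axis is the direction in which the sled travels to the end stop; z up. Origin on the table, near the plate's middle. It is fixed to the table
- plunger: turning part of the sprung index plunger, upright at the robot's side of the plate: dark steel T handle (bar 44 long x 12 thick x 18 mm high, flat sides) on a 12 mm stem with a flat side pin (5.5 mm wide) reaching 24 mm from the axis, 48 mm below the bar's middle. Origin: middle of the bar on the axis, 120 mm above the table when locked. z up; x along the side pin, across the bar's thickness; y along the bar
- plunger_lift (a joint): lift of the plunger, m: 0 locked, its tip 6.5 mm deep in the sled's hole (clear from 0.0065). The side pin clears the crown's rim at 0.012; a rigid retainer ends the lift at 0.0155; 0.008 with the pin on the bottom of the rest notch. The spring pulls down with 4 N at 0, 10 N at 0.0155
- plunger_turn (a joint): turn of the plunger, rad, clockwise from above positive: 0 in the deep slot. The middle of the rest notch lies somewhere from 0.90 to 1.42 (not measured); the pin enters within 0.05 of it. Right behind the notch, 0.05 past its middle, a shoulder stops the turn (over 0.2 N m against it strains the pin). Above the rim the plunger turns freely; it cannot turn anticlockwise from the slot
- housing: dark steel plunger housing, 42 mm wide, fixed to the base plate, topped by a crown 40 mm wide: a flat rim 82 mm above the table with a deep slot, where the side pin starts, and clockwise from it the 4 mm deep rest notch; guard beside the slot and shoulder behind the notch rise to 90 mm. Origin on the plunger's axis at table height
- cradle: what the sled carries: a square wooden lamp panel in a low frame (112 mm square, top 42 mm above the table), a steel tongue under the plunger, a nose and a push post. The sled (126 x 160 mm, 2.5 N friction) runs only along the fixture's y. Origin at table height under the sled's middle, axes as the fixture's
- post_mid (a point): point on the axis of the sled's upright steel push post (14 mm thick, round head 20 mm wide), 56 mm above the table; the post rises from the sled's top (26 mm) to 78 mm, the head begins at 70 mm
- nose (a point): middle of the front face of the steel nose at the sled's leading end, 24 mm above the table
- stop: dark steel end stop with a small rubber pad, clamped on the base plate ahead of the sled's nose, 53 to 103 mm from it at the start. Origin below the pad's face that meets the nose, at table height; y: the sled's direction of travel
- screw_cup: small open grey plastic cup, 44 mm wide, 30 mm high, standing on the fixture's base plate near its left front corner; bystander; origin under its centre
- screwdriver: wooden-handled screwdriver lying on the base plate behind the sled, about parallel to the sled's travel; bystander; origin near its middle, underneath
- solder_spool: clear flanged spool with bright metal winding, 68 mm wide, 58 mm high, standing on the table; bystander; origin under its centre
- lamp_frame: finished square wooden lamp frame with a leaf pattern, 130 x 130 x 30 mm, lying on the table; bystander; origin under its centre
- tape_reel: white tape reel, ring 66 mm wide, 14 mm high, on the table; bystander; origin under its centre
- flux_jar: amber jar with black cap, 44 mm wide, 50 mm high, on the table; bystander; origin under its centre
- pliers: slim dark steel pliers lying on the table, 120 mm long; bystander; origin under their middle

How it is judged:
On the way, in this order (a step that is already met when the one before it is completed fails the run):
1. the plunger rests in the rest notch, retracted and let go, the sled not yet at the stop (value of joint plunger_lift between 0.0065 and 0.0096 m and value of joint plunger_turn above 0.8 rad and contact force between the fingers and plunger below 0.1 N and velocity of joint plunger_turn below 0.5 rad/s and y of nose in the frame of stop below -0.03 m), for 0.3 s.
2. the sled's nose is against the end stop (y of nose in the frame of stop between -0.0025 and 0.0025 m), for 0.2 s.
At the end, for the whole second after the job is handed in: The plunger lies in the rest notch (lift 6.5 to 9.6 mm, turned more than 0.8 rad) and is at rest; the sled's nose stands within 2.5 mm of the end stop's pad face, at rest (all of step 2 and value of joint plunger_lift between 0.0065 and 0.0096 m and value of joint plunger_turn above 0.8 rad and linear speed of cradle below 0.01 m/s and linear speed of plunger below 0.02 m/s); the robot touches nothing.
It fails at once if the plunger strained against its housing (over 22 N) (contact force between plunger and housing above 22 N).
It fails at once if the locked sled forced against the plunger (over 25 N) (contact force between plunger and cradle above 25 N).
It fails at once if the sled rammed into the stop (over 25 N) (contact force between cradle and stop above 25 N).
It fails at once if a bystander disturbed (moved over 15 mm) (distance of any of screw_cup, screwdriver, solder_spool, lamp_frame, tape_reel, flux_jar, pliers from where it was at the start of the episode above 0.015 m).
It also fails if it takes over 70 s, if anything falls off the work surface, if the arm or the gripper's body presses on something with over 40 N, if the wrist force passes 120 N, or if a joint passes its speed limit or range.

## Robot

A 6-joint arm with a two-finger parallel gripper is mounted at the origin on the work surface. World frame = base frame: x ahead of the robot, y to its left, z up, the work surface at z = 0. Lengths are in m, angles in rad, forces in N, time in s.
With the tool pointing down it reaches from about 0.25 to 0.725 m from the base axis. Payload 9.7 kg.
Tool frame: the origin (TCP) lies between the finger pads; the fingertips stand arm.tcp_to_tips ahead of it and the grasp point (between the pads) lies 3 mm ahead of it (arm.tcp_to_tips is the distance from the TCP to the fingertips, in m); x points along the fingers, y is the direction in which the jaws open and shut, and the axes are right-handed (so a half turn about x gives the same grasp; the last joint's range is limited). The gripper opens to 85 mm and grips with 20 to 120 N. Pads are 22 mm wide; open, the fingers measure 114 mm over their backs; the gripper's body (76 mm by 85 mm) begins 54 mm behind the grasp point. The pads swing forward as they close: fully open they stand 13 mm farther back than shut.
Start: joints at [-1.176, 0.087, 0.176, 1.66, 0, 1.571], TCP at [0.212, -0.508, 0.253] pointing down, gripper open.
Joint ranges: [-3.13, 3.13], [-0.85, 1.81], [-1.15, 1.24], [-2.2, 2.28], [-1.44, 1.52], [-3.14, 3.14]. Speed limits (rad/s): [2.22, 2.22, 2.57, 3.14, 3.14, 3.14].

## Interface

Orientations are given as a unit quaternion [x, y, z, w].
In Python, from plant import arm gives the robot as it stands.
- The arm moves only by the shell command python3 -m crank 'ROWS' [FORCE]. ROWS is a JSON object of lists of equal length, an entry for each row: "claw": the finger opening in cm, from 0 to 8.54; "xyz": the shift along the tool's x, y, z in cm, a list of three; "angular": the turn, a rotation vector about the tool's x, y, z in degrees, a list of three. In form: {"claw": [claw, ...], "xyz": [[x, y, z], ...], "angular": [[wx, wy, wz], ...]}. A call has 1 to 8 rows; each row shifts and turns the commanded pose from where the row before left it, along the tool's axes as they then stand; what a row does not reach is not made up. A row lasts 1/12 s, in which the tool goes at most 41.7 mm and 7.16 degrees, less where a joint would pass 70% of its speed; a pose out of reach is approached as far as the arm can. A call is refused whole if a number of a shift passes 4.17 or a number of a turn 7.16, either way. A call with a gripper value outside its range is refused whole. The fingers move at their own pace and stop on an object; FORCE is the grip in N (left out, the last holds). Time passes only in rows, so rows that do not move let the fingers close. It gives the time, the measured TCP pose, the force and the opening at its end, in the units of the state.
- arm.get_obs(): the state, without advancing time (a new reading comes with each control period).
- arm.snapshot(name): name is "scene" or "top"; returns a dict with "color" (480x640x3 uint8, red, green, blue), "fx", "fy", "cx", "cy" (pixels), "R" (3x3) and "t" (3): a world point X has camera coordinates R X + t. Camera axes: x right, y down, z forward; pixel columns grow to the right and rows downward; lengths in m; the calibration is good to about 2 mm. A picture is of the moment at which its call begins. There is no depth.
- arm.hand_in(): hands the job in, once; it reports no verdict.
Trained networks look in a picture, given as the dict that the camera call returned (one of the last four; its "shot" number tells which), for a name from the list of things; names that differ only in an ending like _2 or _b are one class to them, and where a whole thing is asked for, a point or a joint stands for the part that bears it (a point fixed in the world has none). Each returns a list of dicts, best first, with "p" (0 to 1); they miss things now and then, are a little off and sometimes report something else, mostly with a low value. They report only what shows in the picture. A call takes as long as a camera call.
- arm.silhouettes(picture, target): "region" (480x640 bool, what is visible of it) and "at" ([column, row] as shares, 0 to 1, of the picture: columns of its width, rows of its height, amid what is visible of it).
- arm.place_of(picture, target): "at" ([column, row] as shares, 0 to 1, of the picture: columns of its width, rows of its height: a listed point, or the origin of a listed thing).
The state is a dict: "clock": time; "joint_positions": joint angles; "dq": joint speeds; "joint_efforts": joint torques, N m; "ee_pos": TCP position; "eef_rot": TCP orientation; "ft_force": force on the tool from outside, world axes, zero at the start; "moment": the same for the moment, N m; "gripper_width": opening from 0.0 (shut) to 1.0 (fully open).
Only numpy, scipy, OpenCV 4.12 (cv2) and the standard library are available. Lean on these libraries where they do the work, as an engineer would, in place of code of your own. Each camera call takes 0.05 s, during which the arm holds its last target. There are 200 camera calls.

## Working session

There is one attempt and no reset: what is moved stays moved. The work goes in short steps, Python scripts to look and compute and a shell command to move; the robot and the scene stay as the last step left them, time stands still between calls to the robot, and variables do not carry over. Pictures are saved under pics/ and viewed, about 8 in all and at most 12, crops included, and the job is handed in when it is done.

```bash
mkdir -p pics
cat > h.py <<'E'
from plant import arm
import numpy as np, cv2
from scipy.spatial.transform import Rotation as Ro
def ray(s,at):
    u=np.array([(at[0]*640-s['cx'])/s['fx'],(at[1]*480-s['cy'])/s['fy'],1.])
    R=np.array(s['R']);t=np.array(s['t']);return -R.T@t,R.T@u
def onz(s,at,z):
    o,d=ray(s,at);return o+d*(z-o[2])/d[2]
def tri(rs):
    A=0;b=0
    for o,d in rs:
        d=d/np.linalg.norm(d);P=np.eye(3)-np.outer(d,d);A=A+P;b=b+P@o
    return np.linalg.solve(A,b)
E
python3 - <<'E'
from h import *
np.set_printoptions(precision=4,suppress=True)
print(arm.get_obs(),arm.tcp_to_tips)
S={n:arm.snapshot(n) for n in("scene","top")}
for n,s in S.items():
    cv2.imwrite(f"pics/{n}0.png",s['color'][:,:,::-1]);print(n,-np.array(s['R']).T@s['t'])
Z=dict(fixture=0,plunger=.12,housing=0,cradle=0,post_mid=.056,nose=.024,stop=0,screw_cup=.012,screwdriver=.012,solder_spool=0,lamp_frame=0,tape_reel=0,flux_jar=0,pliers=0)
for k,z in Z.items():
    r=[]
    for n,s in S.items():
        p=arm.place_of(s,k)
        if p:
            print(k,n,round(p[0]['p'],2),(np.array(p[0]['at'])*[640,480]).round(1),onz(s,p[0]['at'],z));r.append(ray(s,p[0]['at']))
    if len(r)==2: print('   tri',tri(r))
E
```

```text
{'clock': 0.0, 'joint_positions': array([-1.176 ,  0.0874,  0.1751,  1.6598,  0.    ,  1.5708]), 'dq': array([ 0.0006,  0.001 , -0.0017,  0.001 ,  0.0001, -0.0003]), 'joint_efforts': array([ -0.0016, -52.0394,  46.4799,   0.0166,  -0.0001,  -0.    ]), 'ee_pos': array([ 0.2115, -0.5075,  0.2526]), 'eef_rot': array([-0.6933, -0.1391,  0.6935, -0.1382]), 'ft_force': array([ 0.607 , -0.1317,  0.5511]), 'moment': array([ 0.0179, -0.0199,  0.0421]), 'gripper_width': 0.9983245281136206} 0.022
scene [ 1.2848 -0.7304  0.8578]
top [0.4114 0.0247 1.3037]
fixture scene 0.56 [329.5 300.6] [ 0.5927 -0.0396  0.    ]
fixture top 0.61 [340.5 209.8] [ 0.5852 -0.0179  0.    ]
   tri [ 0.5835 -0.0226 -0.0157]
plunger scene 0.63 [295.7 251.1] [ 0.4859 -0.0665  0.12  ]
plunger top 0.51 [369.  249.7] [ 0.4822 -0.077   0.12  ]
   tri [ 0.4854 -0.0729  0.1228]
housing scene 0.7 [297.1 285. ] [ 0.4843 -0.0621  0.    ]
housing top 0.59 [359.6 253.7] [ 0.4795 -0.0648  0.    ]
   tri [ 0.4813 -0.063  -0.0014]
cradle scene 0.97 [317.3 300.4] [ 0.5701 -0.0635  0.    ]
cradle top 0.76 [369.3 212.7] [ 0.5789 -0.0875
[... 801 characters left out ...]
.5055 0.4084 0.    ]
solder_spool top 0.73 [166.8 241. ] [0.5047 0.4005 0.    ]
   tri [0.5066 0.4018 0.0028]
lamp_frame scene 0.61 [170.3 295.8] [ 0.2907 -0.3491  0.    ]
lamp_frame top 0.75 [479.2 329.4] [ 0.3028 -0.35    0.    ]
   tri [ 0.3018 -0.3504  0.0074]
tape_reel scene 0.56 [433.6 244.7] [0.6192 0.3923 0.    ]
tape_reel top 0.61 [170.3 193.2] [0.6212 0.3956 0.    ]
   tri [ 0.6199  0.3944 -0.0002]
flux_jar scene 0.78 [217.6 373.5] [ 0.604  -0.4003  0.    ]
flux_jar top 0.61 [495.7 202.7] [ 0.6066 -0.3924  0.    ]
   tri [ 0.6048 -0.3965 -0.0025]
pliers scene 0.69 [364.4 199.5] [0.2735 0.4417 0.    ]
pliers top 0.64 [155.9 327.7] [0.2971 0.4198 0.    ]
   tri [0.2987 0.4131 0.0212]
```

Run:
```python
import cv2,numpy as np
a=cv2.imread('pics/scene0.png')[210:350,240:430];b=cv2.imread('pics/top0.png')[150:290,250:440]
c=np.vstack([cv2.resize(x,None,fx=2.1*2,fy=2.1*2,interpolation=cv2.INTER_CUBIC)[:588] for x in(a,b)])
cv2.imwrite('pics/a1.png',c[:588,:798]);cv2.imwrite('pics/b1.png',c[588:,:798])
```

```text
(no output)
```

View pics/a1.png

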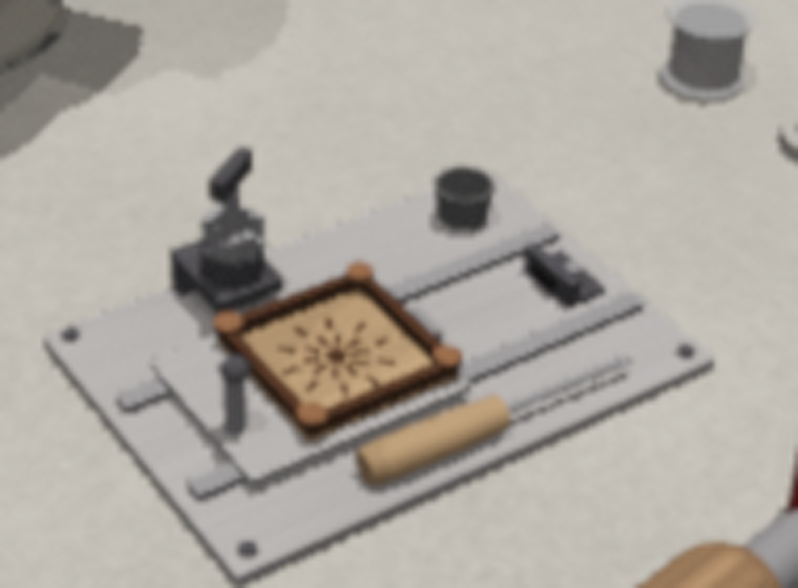

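View pics/b1.png

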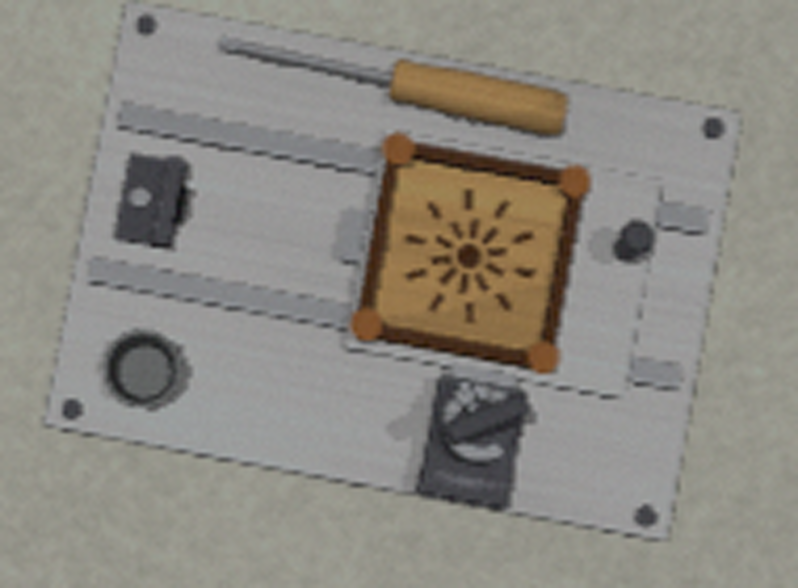

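Scene view (4.2x crop): T handle at about (232,175), post (233,395), nose (435,335) and stop (565,275). In the top view the T bar runs from about (445,437) to (525,405), the post is at (635,240) and the stop's pad face at (187,205). Travel is about 10° clockwise of world +y.

```bash
cat > m.py <<'E'
from h import *
np.set_printoptions(precision=4,suppress=True)
S={n:arm.snapshot(n) for n in("scene","top")}
for n,s in S.items():
  for k in("plunger","stop","cradle"):
    for g in arm.silhouettes(s,k)[:2]:
      m=g['region'].astype(np.uint8);c=max(cv2.findContours(m,0,2)[0],key=cv2.contourArea)
      print(n,k,round(g['p'],2),m.sum(),(np.array(g['at'])*[640,480]).round(1),cv2.minAreaRect(c),cv2.boundingRect(c))
  # predicted projections of bar for my estimate
out=[]
for n,(c0,r0) in dict(scene=(278,235),top=(345,230)).items():
  x=S[n]['color'][r0:r0+45,c0:c0+45,::-1]
  x=np.clip(x.astype(float)*1.8,0,255).astype(np.uint8)
  out.append(cv2.resize(x,(396,396),interpolation=cv2.INTER_NEAREST))
cv2.imwrite('pics/z1.png',np.hstack(out))
E
python3 m.py
```

```text
scene plunger 0.47 206 [438.4 246.4] ((435.5, 243.5), (13.0, 19.0), 90.0) (426, 237, 20, 14)
scene stop 0.73 155 [372.8 276.6] ((372.8658752441406, 275.7926940917969), (18.27233123779297, 9.526599884033203), 38.65980529785156) (365, 269, 18, 15)
scene cradle 0.67 1539 [320.6 292.4] ((317.2758483886719, 294.18963623046875), (35.83919906616211, 58.30833435058594), 68.19859313964844) (291, 273, 59, 42)
scene cradle 0.42 93 [366.7 199.2] ((365.71392822265625, 200.45620727539062), (6.677009582519531, 22.83106803894043), 68.96248626708984) (356, 196, 22, 12)
top plunger 0.43 103 [367.3 250.4] ((364.9999694824219, 248.49998474121094), (7.155418395996094, 18.335758209228516), 63.43495178222656) (357, 245, 18, 10)
top stop 0.81 291 [287.6 198.7] ((286.33782958984375, 197.47299194335938), (15.289106369018555, 20.54987335205078), 9.462322235107422) (278, 187, 17, 22)
top cradle 0.78 2559 [362.2 212.5] ((359.03753662109375, 209.49420166015625), (55.82633590698242, 50.152339935302734), 9.688787460327148) (331, 182, 60, 57)
```

View pics/z1.png

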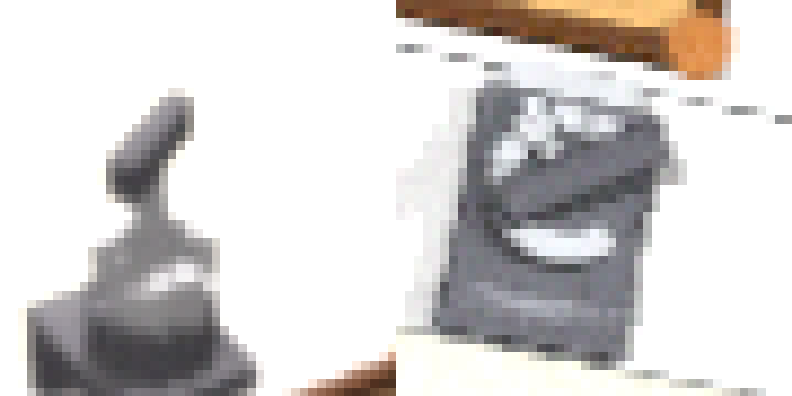

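The zoom shows the bar centred at about (295,252) px in scene and (366,249) px in top. I'll fit a box model of the bar to the edges of both images.

```bash
cat > fit.py <<'E'
from h import *
from scipy.ndimage import map_coordinates
from scipy.optimize import differential_evolution
np.set_printoptions(precision=4,suppress=True)
def proj(s,X):
    c=X@np.array(s['R']).T+s['t'];return np.c_[c[:,0]/c[:,2]*s['fx']+s['cx'],c[:,1]/c[:,2]*s['fy']+s['cy']]
def hull(s,p,z):
    x,y,a=p;d=np.array([np.cos(a),np.sin(a)]);n=np.array([-d[1],d[0]])
    X=np.array([[*(np.array([x,y])+i*.022*d+j*.006*n),z+k*.009] for i in(1,-1) for j in(1,-1) for k in(1,-1)])
    return cv2.convexHull(proj(s,X).astype(np.float32))[:,0]
def fit(S,z,x0,y0,a0):
    G={}
    for n,s in S.items():
        I=s['color'].astype(float).mean(2)
        I=np.log(I+15);I=cv2.GaussianBlur(I,(0,0),.6);G[n]=I
    def score(p,names):
        t=0
        for n in names:
            h=hull(S[n],p,z);c=h.mean(0);v=0;L=0
            for i in range(len(h)):
                a,b=h[i],h[(i+1)%len(h)];l=np.linalg.norm(b-a)
                if l<1:continue
                q=a+(b-a)*np.linspace(.08,.92,14)[:,None];nn=np.array([-(b-a)[1],(b-a)[0]])/l
                if nn@((a+b)/2-c)<0:nn=-nn
                o=q+nn*.9;i_=q-nn*.9
                f=lambda r:map_coordinates(G[n],[r[:,1],r[:,0]],order=1)
                v+=l*np.clip(abs(f(o)-f(i_)),0,.6).mean();L+=l
            t-=v/L
        return t
    for names in(list(S),["scene"],["top"]):
        r=differential_evolution(score,[(x0-.015,x0+.015),(y0-.015,y0+.015),(a0-.5,a0+.5)],args=(names,),seed=1,popsize=30)
        print(names,r.x[:2],np.degrees(r.x[2]).round(1),round(r.fun,3))
        if len(names)==2: best=r.x
    return best
if __name__=="__main__":
    import sys
    S={n:arm.snapshot(n) for n in("scene","top")}
    z=float(sys.argv[1]) if len(sys.argv)>1 else .12
    a0=np.radians(float(sys.argv[2])) if len(sys.argv)>2 else -1.16
    p=fit(S,z,.484,-.072,a0)
    o=[]
    for n,(c0,r0) in dict(scene=(278,235),top=(345,230)).items():
        x=np.clip(S[n]['color'][r0:r0+45,c0:c0+45,::-1]*1.8,0,255).astype(np.uint8)
        x=cv2.resize(x,(396,396),interpolation=cv2.INTER_NEAREST)
        cv2.polylines(x,[((hull(S[n],p,z)-[c0,r0]+.5)*8.8).astype(np.int32)],True,(0,255,0),1);o.append(x)
    cv2.imwrite('pics/fit.png',np.hstack(o))
E
python3 fit.py
```

```text
['scene', 'top'] [ 0.4844 -0.0682] -62.3 -0.687
['scene'] [ 0.4838 -0.0672] -60.8 -0.436
['top'] [ 0.4759 -0.0628] -94.6 -0.287
```

View pics/fit.png

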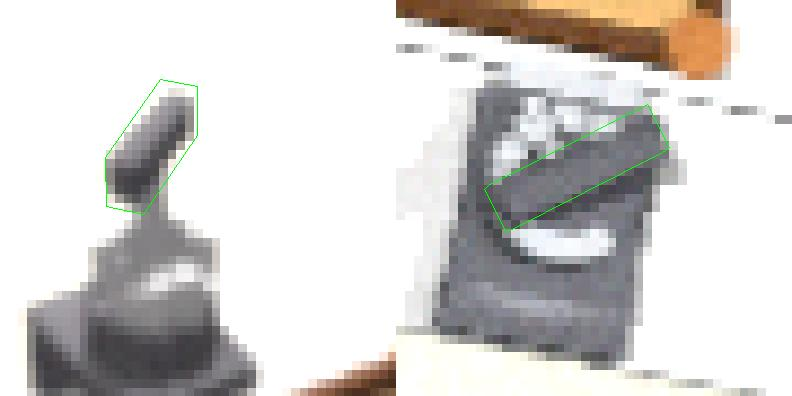

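```bash
cat > st.py <<'E'
from h import *
import sys
np.set_printoptions(precision=4,suppress=True)
o=arm.get_obs();R=Ro.from_quat(o['eef_rot']).as_matrix()
print('t',round(o['clock'],2),'p',o['ee_pos'],'yawy',np.degrees(np.arctan2(R[1,1],R[0,1])).round(2),'xax',R[:,0],'q1,6',o['joint_positions'][[0,5]],'w',round(o['gripper_width']*85.4,1))
print('F world',o['ft_force'],'F tool',R.T@o['ft_force'],'M tool',R.T@o['moment'])
if len(sys.argv)>3:
    d=np.array([float(v) for v in sys.argv[1:4]])-o['ee_pos'];print('delta tool cm',R.T@d*100)
    if len(sys.argv)>4:
        y=np.radians(float(sys.argv[4]));Rt=np.c_[[0,0,-1],[np.cos(y),np.sin(y),0],[np.sin(y),-np.cos(y),0]]
        Rt[:,2]=np.cross(Rt[:,0],Rt[:,1])
        print('rotvec deg',np.degrees(Ro.from_matrix(R.T@Rt).as_rotvec()),'delta in final axes',Rt.T@d*100)
E
python3 st.py .4845 -.0695 .2 27
```

```text
t 2.0 p [ 0.2116 -0.5077  0.2533] yawy -67.38 xax [ 0. -0. -1.] q1,6 [-1.176   1.5708] w 85.7
F world [-0.0555 -0.1927  0.04  ] F tool [-0.04    0.1565  0.1253] M tool [-0.0139 -0.0118  0.0653]
delta tool cm [  5.3305 -29.9505 -42.048 ]
rotvec deg [-94.3799   0.0017  -0.0025] delta in final axes [  5.3314  44.2125 -26.6517]
```

```bash
python3 -m crank '{"claw":[5,5,5,5,5,5,5],"xyz":[[0,0,0],[0,0,0],[0,0,0],[0,0,0],[0,0,0],[0,0,0],[0,0,0]],"angular":[[-6.74,0,0],[-6.74,0,0],[-6.74,0,0],[-6.74,0,0],[-6.74,0,0],[-6.74,0,0],[-6.74,0,0]]}' 20
python3 -m crank '{"claw":[5,5,5,5,5,5,5],"xyz":[[0,0,0],[0,0,0],[0,0,0],[0,0,0],[0,0,0],[0,0,0],[0,0,0]],"angular":[[-6.74,0,0],[-6.74,0,0],[-6.74,0,0],[-6.74,0,0],[-6.74,0,0],[-6.74,0,0],[-6.74,0,0]]}'
python3 -m crank '{"claw":[5,5,5,5,5,5,5],"xyz":[[0,3.1,-1.87],[0,3.1,-1.87],[0,3.1,-1.87],[0,3.1,-1.87],[0,3.1,-1.87],[0,3.1,-1.87],[0,3.1,-1.87]],"angular":[[0,0,0],[0,0,0],[0,0,0],[0,0,0],[0,0,0],[0,0,0],[0,0,0]]}'
python3 -m crank '{"claw":[5,5,5,5,5,5,5],"xyz":[[0,3.1,-1.87],[0,3.1,-1.87],[0,3.1,-1.87],[0,3.1,-1.87],[0,3.1,-1.87],[0,3.1,-1.87],[0,0,0]],"angular":[[0,0,0],[0,0,0],[0,0,0],[0,0,0],[0,0,0],[0,0,0],[0,0,0]]}'
python3 st.py .4845 -.0695 .165 27
```

```text
clock: 2.58
ee_pos: [0.2115, -0.5077, 0.2533]
eef_rot: [-0.579, -0.406, 0.579, -0.406]
ft_force: [-0.0, 0.0, -1.0]
gripper_width: 0.586
clock: 3.17
ee_pos: [0.2115, -0.5077, 0.2533]
eef_rot: [0.368, 0.604, -0.368, 0.604]
ft_force: [0.0, 0.1, -0.4]
gripper_width: 0.587
clock: 3.75
ee_pos: [0.346, -0.291, 0.2535]
eef_rot: [0.37, 0.603, -0.37, 0.603]
ft_force: [0.4, -0.5, 0.3]
gripper_width: 0.582
clock: 4.33
ee_pos: [0.4626, -0.1039, 0.2529]
eef_rot: [0.369, 0.604, -0.368, 0.604]
ft_force: [-0.7, 0.7, 0.1]
gripper_width: 0.585
t 4.33 p [ 0.4626 -0.1039  0.2529] yawy 27.24 xax [ 0.0005  0.0014 -1.    ] q1,6 [-0.2217  0.8736] w 50.0
F world [-0.7313  0.6609  0.0829] F tool [-0.0824 -0.3476 -0.9224] M tool [-0.0014 -0.013  -0.0169]
delta tool cm [ 8.7955  3.5136 -2.0457]
rotvec deg [ 0.2427 -0.057  -0.0605] delta in final axes [ 8.7897  3.5142 -2.0693]
```

```bash
python3 -m crank '{"claw":[5,5,5,5,5,5],"xyz":[[0,1.75,-1.03],[0,1.75,-1.03],[3,0,0],[3,0,0],[2.8,0,0],[0,0,0]],"angular":[[0,0,0],[0,0,0],[0,0,0],[0,0,0],[0,0,0],[0,0,0]]}'
python3 st.py .4845 -.0695 .119 27
python3 - <<'E'
from h import *
s=arm.snapshot('scene')
x=np.clip(s['color'][205:275,250:340,::-1].astype(float)*1.6,0,255).astype(np.uint8)
cv2.imwrite('pics/g1.png',cv2.resize(x,None,fx=8,fy=8,interpolation=cv2.INTER_CUBIC))
E
```

```text
clock: 4.83
ee_pos: [0.4799, -0.0737, 0.16]
eef_rot: [0.368, 0.605, -0.371, 0.6]
ft_force: [-1.2, -0.2, 0.0]
gripper_width: 0.585
t 4.83 p [ 0.4799 -0.0737  0.16  ] yawy 26.99 xax [-0.0076  0.0011 -1.    ] q1,6 [-0.1523  0.9474] w 49.9
F world [-1.2149 -0.2457  0.0098] F tool [-0.0009 -1.1941 -0.3325] M tool [ 0.029   0.0971 -0.1021]
delta tool cm [ 4.0972  0.6207 -0.1453]
rotvec deg [-0.007  -0.2529  0.3575] delta in final axes [ 4.1003  0.5951 -0.1633]
```

View pics/g1.png

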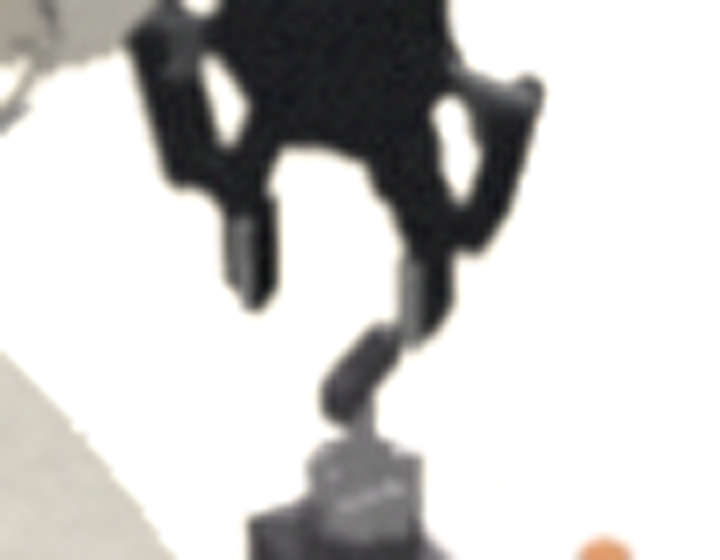

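The view shows the jaws spanning the bar. The pad midpoint is at about (337,280) in the crop and the bar's middle at (360,375). I'll let it settle and correct.

```bash
python3 -m crank '{"claw":[5,5],"xyz":[[0,0,0],[0,0,0]],"angular":[[0,0,0],[0,0,0]]}'
python3 st.py .4848 -.0695 .119 27
```

```text
clock: 5.05
ee_pos: [0.483, -0.0743, 0.1675]
eef_rot: [0.37, 0.602, -0.369, 0.604]
ft_force: [-0.2, 0.3, -0.4]
gripper_width: 0.586
t 5.05 p [ 0.483  -0.0743  0.1675] yawy 26.97 xax [ 0.0027 -0.0004 -1.    ] q1,6 [-0.1525  0.9476] w 50.0
F world [-0.1706  0.3359 -0.3689] F tool [ 0.3683 -0.0006 -0.3774] M tool [-0.0038 -0.0174 -0.017 ]
delta tool cm [ 4.8534  0.3661 -0.35  ]
rotvec deg [-0.0347  0.0936 -0.1276] delta in final axes [ 4.8531  0.3771 -0.3418]
```

```bash
python3 -m crank '{"claw":[5,5,5,5,3,2.4,2.4,2.4],"xyz":[[0,0.37,-0.35],[1.6,0,0],[1.6,0,0],[1.6,0,0],[0,0,0],[0,0,0],[0,0,0],[0,0,0]],"angular":[[0,0,0],[0,0,0],[0,0,0],[0,0,0],[0,0,0],[0,0,0],[0,0,0],[0,0,0]]}'
python3 st.py .4848 -.0695 .119 27
python3 - <<'E'
from h import *
s=arm.snapshot('scene')
x=np.clip(s['color'][215:285,250:340,::-1].astype(float)*1.6,0,255).astype(np.uint8)
cv2.imwrite('pics/g2.png',cv2.resize(x,None,fx=8,fy=8,interpolation=cv2.INTER_CUBIC))
E
```

```text
clock: 5.72
ee_pos: [0.4847, -0.0692, 0.1189]
eef_rot: [0.37, 0.602, -0.369, 0.604]
ft_force: [0.5, 0.3, 0.3]
gripper_width: 0.277
t 5.72 p [ 0.4847 -0.0692  0.1189] yawy 26.98 xax [ 0.0021 -0.0003 -1.    ] q1,6 [-0.1419  0.958 ] w 23.7
F world [0.5266 0.2588 0.2815] F tool [-0.2805  0.5872  0.0086] M tool [0.0478 0.0187 0.0445]
delta tool cm [-0.0115 -0.0028  0.0296]
rotvec deg [-0.0212  0.0683 -0.1014] delta in final axes [-0.0115 -0.0028  0.0296]
```

View pics/g2.png

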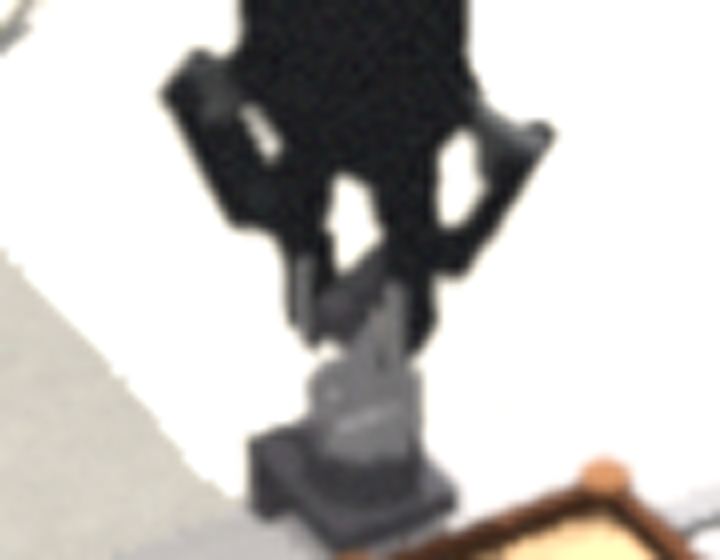

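The pads straddle the bar without contact. Next I close in small steps and watch the side force.

```bash
python3 -m crank '{"claw":[2.0,1.9,1.9],"xyz":[[0,0,0],[0,0,0],[0,0,0]],"angular":[[0,0,0],[0,0,0],[0,0,0]]}' 20 >/dev/null; python3 st.py
python3 -m crank '{"claw":[1.75,1.7,1.7],"xyz":[[0,0,0],[0,0,0],[0,0,0]],"angular":[[0,0,0],[0,0,0],[0,0,0]]}' >/dev/null; python3 st.py
python3 -m crank '{"claw":[1.6,1.55,1.55],"xyz":[[0,0,0],[0,0,0],[0,0,0]],"angular":[[0,0,0],[0,0,0],[0,0,0]]}' >/dev/null; python3 st.py
```

```text
t 6.02 p [ 0.4841 -0.0692  0.1176] yawy 26.98 xax [ 0.0004 -0.0001 -1.    ] q1,6 [-0.142   0.9579] w 19.3
F world [-0.7102  1.554   0.3282] F tool [-0.3285  0.0721 -1.707 ] M tool [ 0.0094  0.0186 -0.0164]
t 6.27 p [ 0.4839 -0.0692  0.1173] yawy 26.98 xax [ 0.  0. -1.] q1,6 [-0.142   0.9579] w 17.1
F world [-0.5337  0.1918 -0.2475] F tool [ 0.2475 -0.3886 -0.413 ] M tool [-0.0143  0.0319 -0.0387]
t 6.52 p [ 0.4839 -0.0692  0.1172] yawy 26.98 xax [-0.0001  0.     -1.    ] q1,6 [-0.142   0.9579] w 15.9
F world [-0.0105 -0.5237  0.5093] F tool [-0.5093 -0.247   0.4619] M tool [-0.026   0.0056 -0.0045]
```

```bash
python3 -m crank '{"claw":[1.55,1.45,1.45,1.45],"xyz":[[-0.4,0,0],[0,0,0],[0,0,0],[0,0,0]],"angular":[[0,0,0],[0,0,0],[0,0,0],[0,0,0]]}' 20 >/dev/null; python3 st.py
python3 -m crank '{"claw":[1.35,1.35,1.35],"xyz":[[0,0,0],[0,0,0],[0,0,0]],"angular":[[0,0,0],[0,0,0],[0,0,0]]}' >/dev/null; python3 st.py
python3 -m crank '{"claw":[1.28,1.28,1.28],"xyz":[[0,0,0],[0,0,0],[0,0,0]],"angular":[[0,0,0],[0,0,0],[0,0,0]]}' >/dev/null; python3 st.py
```

```text
t 6.85 p [ 0.484  -0.0692  0.1214] yawy 26.98 xax [ 0.0003 -0.     -1.    ] q1,6 [-0.142   0.9579] w 14.5
F world [ 0.2194  0.3854 -0.0388] F tool [ 0.0389  0.3703 -0.2439] M tool [-0.008   0.0328  0.0267]
t 7.1 p [ 0.4841 -0.0691  0.1214] yawy 26.98 xax [ 0.0004  0.0001 -1.    ] q1,6 [-0.1419  0.9579] w 13.8
F world [0.3711 1.079  2.0556] F tool [-2.0554  0.8211 -0.7931] M tool [0.0369 0.0969 0.1778]
t 7.35 p [ 0.484  -0.0691  0.1213] yawy 26.98 xax [ 0.0001  0.0001 -1.    ] q1,6 [-0.1419  0.9579] w 12.9
F world [0.8906 1.3967 1.3127] F tool [-1.3124  1.4275 -0.8406] M tool [0.0229 0.1479 0.2903]
```

```bash
python3 -m crank '{"claw":[1.28,1.28,1.28],"xyz":[[0,0.05,0],[0,0,0],[0,0,0]],"angular":[[0,0,0],[0,0,0],[0,0,0]]}' 20 >/dev/null; python3 st.py
python3 -m crank '{"claw":[1.22,1.22,1.22],"xyz":[[0,0,0],[0,0,0],[0,0,0]],"angular":[[0,0,0],[0,0,0],[0,0,0]]}' >/dev/null; python3 st.py
```

```text
t 7.6 p [ 0.4843 -0.069   0.1212] yawy 26.98 xax [-0.0004 -0.0002 -1.    ] q1,6 [-0.1415  0.9585] w 13.1
F world [ 0.7065 -0.3838 -0.1524] F tool [0.1522 0.4555 0.6626] M tool [ 0.0785 -0.0028  0.0948]
t 7.85 p [ 0.4843 -0.069   0.1212] yawy 26.97 xax [-0.0002 -0.0001 -1.    ] q1,6 [-0.1415  0.9586] w 12.0
F world [ 0.1527 -0.0943 -0.5775] F tool [0.5774 0.0934 0.1534] M tool [ 0.0194 -0.0545  0.0198]
```

```bash
python3 -m crank '{"claw":[1.1,0.8,0.8,0.8],"xyz":[[0,0,0],[0,0,0],[0,0,0],[0,0,0]],"angular":[[0,0,0],[0,0,0],[0,0,0],[0,0,0]]}' 40 >/dev/null; python3 st.py
python3 -m crank '{"claw":[0.8,0.8,0.8,0.8],"xyz":[[-0.2,0,0],[0,0,0],[0,0,0],[0,0,0]],"angular":[[0,0,0],[0,0,0],[0,0,0],[0,0,0]]}' >/dev/null; python3 st.py
```

```text
t 8.18 p [ 0.4844 -0.069   0.1212] yawy 26.97 xax [-0.0001 -0.0001 -1.    ] q1,6 [-0.1414  0.9586] w 11.1
F world [ 0.112  -0.4802 -0.065 ] F tool [ 0.0651 -0.118   0.4788] M tool [-0.0432 -0.2122 -0.013 ]
t 8.52 p [ 0.4843 -0.069   0.1231] yawy 26.98 xax [-0.0004 -0.0001 -1.    ] q1,6 [-0.1414  0.9585] w 11.4
F world [ 1.0377 -1.6798 -4.4154] F tool [4.4152 0.1644 1.9681] M tool [ 0.0637 -0.3634  0.106 ]
```

```bash
python3 -m crank '{"claw":[0.8,0.8,0.8,0.8,0.8,0.8],"xyz":[[-0.2,0,0],[-0.2,0,0],[-0.2,0,0],[-0.2,0,0],[0,0,0],[0,0,0]],"angular":[[0,0,0],[0,0,0],[0,0,0],[0,0,0],[0,0,0],[0,0,0]]}' >/dev/null; python3 st.py
python3 -m crank '{"claw":[0.8,0.8,0.8,0.8],"xyz":[[-0.2,0,0],[-0.16,0,0],[0,0,0],[0,0,0]],"angular":[[0,0,0],[0,0,0],[0,0,0],[0,0,0]]}' >/dev/null; python3 st.py
```

```text
t 9.02 p [ 0.4843 -0.069   0.1316] yawy 26.98 xax [ 0.0001 -0.0001 -1.    ] q1,6 [-0.1414  0.9585] w 11.1
F world [ 1.0457 -1.4384 -6.4274] F tool [6.4277 0.2792 1.7552] M tool [ 0.0762 -0.3962 -0.0786]
t 9.35 p [ 0.4843 -0.069   0.1351] yawy 26.98 xax [-0.     -0.0001 -1.    ] q1,6 [-0.1414  0.9585] w 11.4
F world [-0.0644 -1.7136 -8.6832] F tool [ 8.6833 -0.8341  1.4974] M tool [ 0.043  -0.3914 -0.0396]
```

```bash
for i in 1 2; do python3 -m crank '{"claw":[0.8],"xyz":[[0,0,0]],"angular":[[0,0,0]]}' >/dev/null; python3 st.py|tail -1; done
python3 -m crank '{"claw":[0.8,0.8,0.8,0.8],"xyz":[[0,0,0],[0,0,0],[0,0,0],[0,0,0]],"angular":[[2,0,0],[3,0,0],[0,0,0],[0,0,0]]}' >/dev/null; python3 st.py
```

```text
F world [ 0.5969 -2.7716 -8.0931] F tool [ 8.0933 -0.725   2.7403] M tool [ 0.0712 -0.3766 -0.0592]
F world [ 0.9364 -1.6859 -7.4411] F tool [7.4412 0.0693 1.9269] M tool [ 0.0489 -0.4136 -0.0857]
t 9.85 p [ 0.4843 -0.0688  0.1348] yawy 22.07 xax [-0.0003  0.0003 -1.    ] q1,6 [-0.1413  1.0443] w 11.3
F world [ 0.2442 -0.1698 -9.6412] F tool [9.641  0.164  0.2526] M tool [-0.0477 -0.2781  0.0932]
```

```bash
python3 -m crank '{"claw":[0.8,0.8,0.8,0.8],"xyz":[[-0.05,0,0],[0,0,0],[0,0,0],[0,0,0]],"angular":[[0,0,0],[3,0,0],[2,0,0],[0,0,0]]}' >/dev/null; python3 st.py
for i in 1 2; do python3 -m crank '{"claw":[0.8],"xyz":[[0,0,0]],"angular":[[0,0,0]]}' >/dev/null; python3 st.py|tail -1; done
```

```text
t 10.18 p [ 0.4843 -0.0688  0.1353] yawy 16.96 xax [-0.0003  0.0002 -1.    ] q1,6 [-0.1413  1.1335] w 11.5
F world [  0.8887  -1.0882 -10.035 ] F tool [10.0344  0.5349  1.3034] M tool [ 0.0867 -0.1809  0.1383]
F world [ 1.2789 -0.3879 -9.9021] F tool [9.9017 1.1103 0.7492] M tool [-0.0302 -0.1492  0.1463]
F world [  0.0253   0.6402 -10.3474] F tool [10.3475  0.2132 -0.6026] M tool [-0.0684 -0.0294  0.0357]
```

```bash
python3 -m crank '{"claw":[0.8,0.8,0.8,0.8,0.8,0.8,0.8],"xyz":[[0,0,0],[0,0,0],[0,0,0],[0,0,0],[0,0,0],[0,0,0],[0,0,0]],"angular":[[3,0,0],[3,0,0],[3,0,0],[3,0,0],[3,0,0],[0,0,0],[0,0,0]]}' >/dev/null; python3 st.py
python3 -m crank '{"claw":[0.8,0.8,0.8,0.8,0.8,0.8,0.8],"xyz":[[0,0,0],[0,0,0],[0,0,0],[0,0,0],[0,0,0],[0,0,0],[0,0,0]],"angular":[[4,0,0],[4,0,0],[4,0,0],[4,0,0],[4,0,0],[0,0,0],[0,0,0]]}' >/dev/null; python3 st.py
for i in 1 2 3; do python3 -m crank '{"claw":[0.8],"xyz":[[0,0,0]],"angular":[[0,0,0]]}' >/dev/null; python3 st.py|tail -1; done
```

```text
t 10.93 p [ 0.4843 -0.0689  0.1353] yawy 2.12 xax [-0.0002  0.0002 -1.    ] q1,6 [-0.1413  1.3925] w 11.6
F world [  1.0934  -0.563  -10.3561] F tool [10.3558  1.0737  0.6048] M tool [0.0009 0.0363 0.0489]
t 11.52 p [ 0.4844 -0.0689  0.1354] yawy -17.81 xax [-0.0001  0.0001 -1.    ] q1,6 [-0.1414  1.7403] w 11.1
F world [-0.5574  0.2514 -9.8719] F tool [ 9.872  -0.6062 -0.0678] M tool [-0.036   0.0326  0.0526]
F world [ 0.8571 -0.2341 -9.7752] F tool [ 9.775   0.8891 -0.039 ] M tool [0.0056 0.0104 0.0221]
F world [  0.4518   0.0836 -10.1873] F tool [10.1873  0.4053 -0.218 ] M tool [-0.0258  0.0129  0.0026]
F world [ -0.2025  -0.0716 -10.1464] F tool [10.1464 -0.169   0.1307] M tool [-0.0197  0.0435  0.0891]
```

```bash
Z='[0,0,0]'; python3 -m crank '{"claw":[0.8,0.8,0.8,0.8,0.8],"xyz":[[0.05,0,0],[0,0,0],[0,0,0],[0,0,0],[0,0,0]],"angular":[[0,0,0],[2.5,0,0],[2.5,0,0],[0,0,0],[0,0,0]]}' >/dev/null; python3 st.py
python3 -m crank '{"claw":[0.8,0.8,0.8],"xyz":[[0,0,0],[0,0,0],[0,0,0]],"angular":[[1.5,0,0],[0,0,0],[0,0,0]]}' >/dev/null; python3 st.py
python3 -m crank '{"claw":[0.8],"xyz":[[0,0,0]],"angular":[[0,0,0]]}' >/dev/null; python3 st.py|tail -1
python3 -m crank '{"claw":[0.8,0.8,0.8],"xyz":[[0,0,0],[0,0,0],[0,0,0]],"angular":[[1.5,0,0],[0,0,0],[0,0,0]]}' >/dev/null; python3 st.py
python3 -m crank '{"claw":[0.8],"xyz":[[0,0,0]],"angular":[[0,0,0]]}' >/dev/null; python3 st.py|tail -1
```

```text
t 12.18 p [ 0.4844 -0.0689  0.1349] yawy -22.92 xax [-0.      0.0001 -1.    ] q1,6 [-0.1414  1.8295] w 11.2
F world [  0.3697   0.0454 -10.2088] F tool [10.2088  0.3233 -0.1851] M tool [-0.0212  0.0444 -0.0349]
t 12.43 p [ 0.4844 -0.069   0.1349] yawy -24.42 xax [-0.  0. -1.] q1,6 [-0.1414  1.8556] w 11.4
F world [-0.2068  0.479  -8.9512] F tool [ 8.9512 -0.3858 -0.3505] M tool [-0.036   0.0257 -0.0456]
F world [-0.6335 -0.3237 -9.4864] F tool [ 9.4864 -0.4417  0.557 ] M tool [-0.057   0.0626 -0.0673]
t 12.77 p [ 0.4844 -0.0689  0.1349] yawy -25.95 xax [-0. -0. -1.] q1,6 [-0.1414  1.8823] w 11.4
F world [ 0.3314  0.2959 -9.3097] F tool [ 9.3097  0.1689 -0.4113] M tool [ 0.0173  0.0814 -0.0461]
F world [  0.8717  -0.2863 -10.0353] F tool [10.0352  0.9097 -0.124 ] M tool [-0.0328  0.0457 -0.1055]
```

```bash
cat > ok.py <<'E'
from h import *
import sys
o=arm.get_obs();R=Ro.from_quat(o['eef_rot']).as_matrix();m=(R.T@o['moment'])[0]
print('t %.2f yaw %.2f Mx %.3f Fx %.1f'%(o['clock'],np.degrees(np.arctan2(R[1,1],R[0,1])),m,(R.T@o['ft_force'])[0]))
sys.exit(abs(m)>0.09)
E
python3 -m crank '{"claw":[0.8,0.8,0.8],"xyz":[[0,0,0],[0,0,0],[0,0,0]],"angular":[[1.5,0,0],[0,0,0],[0,0,0]]}' >/dev/null; python3 ok.py &&
python3 -m crank '{"claw":[0.8,0.8,0.8],"xyz":[[0,0,0],[0,0,0],[0,0,0]],"angular":[[1.5,0,0],[0,0,0],[0,0,0]]}' >/dev/null; python3 ok.py &&
python3 -m crank '{"claw":[0.8,0.8,0.8],"xyz":[[0,0,0],[0,0,0],[0,0,0]],"angular":[[1.5,0,0],[0,0,0],[0,0,0]]}' >/dev/null && python3 ok.py &&
python3 -m crank '{"claw":[0.8,0.8,0.8],"xyz":[[0,0,0],[0,0,0],[0,0,0]],"angular":[[1.5,0,0],[0,0,0],[0,0,0]]}' >/dev/null && python3 ok.py &&
python3 -m crank '{"claw":[0.8,0.8,0.8],"xyz":[[0,0,0],[0,0,0],[0,0,0]],"angular":[[1.5,0,0],[0,0,0],[0,0,0]]}' >/dev/null && python3 ok.py &&
python3 -m crank '{"claw":[0.8,0.8,0.8],"xyz":[[0,0,0],[0,0,0],[0,0,0]],"angular":[[1.5,0,0],[0,0,0],[0,0,0]]}' >/dev/null && python3 ok.py &&
python3 -m crank '{"claw":[0.8,0.8,0.8],"xyz":[[0,0,0],[0,0,0],[0,0,0]],"angular":[[1.5,0,0],[0,0,0],[0,0,0]]}' >/dev/null && python3 ok.py
```

```text
t 13.10 yaw -27.46 Mx 0.103 Fx 9.7
t 13.10 yaw -27.46 Mx 0.103 Fx 9.7True
True
```

```bash
for i in 1 2 3; do python3 -m crank '{"claw":[0.8],"xyz":[[0,0,0]],"angular":[[0,0,0]]}' >/dev/null; python3 ok.py; done
```

```text
t 13.18 yaw -27.47 Mx 0.011 Fx 9.3
t 13.27 yaw -27.48 Mx -0.010 Fx 9.6
t 13.35 yaw -27.49 Mx -0.058 Fx 9.4False
False
False
```

Noise only. From here I stop only on a resisting (negative) moment.

```bash
sed -i 's/abs(m)>0.09/int(m<-0.075)/' ok.py
python3 -m crank '{"claw":[0.8,0.8,0.8],"xyz":[[0,0,0],[0,0,0],[0,0,0]],"angular":[[1.5,0,0],[0,0,0],[0,0,0]]}' >/dev/null && python3 ok.py &&
python3 -m crank '{"claw":[0.8,0.8,0.8],"xyz":[[0,0,0],[0,0,0],[0,0,0]],"angular":[[1.5,0,0],[0,0,0],[0,0,0]]}' >/dev/null && python3 ok.py &&
python3 -m crank '{"claw":[0.8,0.8,0.8],"xyz":[[0,0,0],[0,0,0],[0,0,0]],"angular":[[1.5,0,0],[0,0,0],[0,0,0]]}' >/dev/null && python3 ok.py &&
python3 -m crank '{"claw":[0.8,0.8,0.8],"xyz":[[0,0,0],[0,0,0],[0,0,0]],"angular":[[1.5,0,0],[0,0,0],[0,0,0]]}' >/dev/null && python3 ok.py &&
python3 -m crank '{"claw":[0.8,0.8,0.8],"xyz":[[0,0,0],[0,0,0],[0,0,0]],"angular":[[1.5,0,0],[0,0,0],[0,0,0]]}' >/dev/null && python3 ok.py &&
python3 -m crank '{"claw":[0.8,0.8,0.8],"xyz":[[0,0,0],[0,0,0],[0,0,0]],"angular":[[1.5,0,0],[0,0,0],[0,0,0]]}' >/dev/null && python3 ok.py
```

```text
t 13.60 yaw -28.97 Mx 0.005 Fx 9.6
t 13.85 yaw -30.46 Mx 0.027 Fx 9.8
t 14.10 yaw -31.95 Mx 0.040 Fx 10.4
t 14.35 yaw -33.44 Mx 0.065 Fx 11.1
t 14.60 yaw -34.94 Mx 0.039 Fx 10.9
t 14.85 yaw -36.44 Mx 0.016 Fx 10.7
```

```bash
for i in 1 2 3; do python3 -m crank '{"claw":[0.8],"xyz":[[0,0,0]],"angular":[[0,0,0]]}' >/dev/null; python3 ok.py; done
```

```text
t 14.93 yaw -36.45 Mx 0.004 Fx 10.0
t 15.02 yaw -36.47 Mx 0.054 Fx 10.3
t 15.10 yaw -36.49 Mx -0.019 Fx 10.7
```

```bash
python3 -m crank '{"claw":[0.8,0.8,0.8],"xyz":[[0,0,0],[0,0,0],[0,0,0]],"angular":[[1.5,0,0],[0,0,0],[0,0,0]]}' >/dev/null && python3 ok.py &&
python3 -m crank '{"claw":[0.8,0.8,0.8],"xyz":[[0,0,0],[0,0,0],[0,0,0]],"angular":[[1.5,0,0],[0,0,0],[0,0,0]]}' >/dev/null && python3 ok.py &&
python3 -m crank '{"claw":[0.8,0.8,0.8],"xyz":[[0,0,0],[0,0,0],[0,0,0]],"angular":[[1.5,0,0],[0,0,0],[0,0,0]]}' >/dev/null && python3 ok.py &&
python3 -m crank '{"claw":[0.8,0.8,0.8],"xyz":[[0,0,0],[0,0,0],[0,0,0]],"angular":[[1.5,0,0],[0,0,0],[0,0,0]]}' >/dev/null && python3 ok.py &&
python3 -m crank '{"claw":[0.8,0.8,0.8],"xyz":[[0,0,0],[0,0,0],[0,0,0]],"angular":[[1.5,0,0],[0,0,0],[0,0,0]]}' >/dev/null && python3 ok.py &&
python3 -m crank '{"claw":[0.8,0.8,0.8],"xyz":[[0,0,0],[0,0,0],[0,0,0]],"angular":[[1.5,0,0],[0,0,0],[0,0,0]]}' >/dev/null && python3 ok.py
for i in 1 2 3; do python3 -m crank '{"claw":[0.8],"xyz":[[0,0,0]],"angular":[[0,0,0]]}' >/dev/null; python3 st.py; done
```

```text
t 15.35 yaw -37.97 Mx 0.019 Fx 11.0
t 15.60 yaw -39.45 Mx 0.017 Fx 10.4
t 15.85 yaw -40.95 Mx -0.008 Fx 10.4
t 16.10 yaw -42.44 Mx 0.007 Fx 10.0
t 16.35 yaw -43.94 Mx 0.025 Fx 9.9
t 16.60 yaw -45.44 Mx -0.009 Fx 10.7
t 16.68 p [ 0.4844 -0.069   0.1349] yawy -45.45 xax [-0. -0. -1.] q1,6 [-0.1414  2.2227] w 11.4
F world [ 0.1853  0.4247 -9.0856] F tool [ 9.0856 -0.1724 -0.4304] M tool [-0.0054  0.1023 -0.0613]
t 16.77 p [ 0.4844 -0.0689  0.1349] yawy -45.47 xax [-0. -0. -1.] q1,6 [-0.1414  2.223 ] w 11.1
F world [-0.3089  0.8814 -9.4288] F tool [ 9.4288 -0.8449 -0.398 ] M tool [0.0144 0.0687 0.0125]
t 16.85 p [ 0.4844 -0.0689  0.1349] yawy -45.49 xax [-0.  0. -1.] q1,6 [-0.1414  2.2233] w 11.4
F world [ -1.4434   0.5771 -10.3371] F tool [10.3371 -1.4233  0.6248] M tool [-0.0223  0.0743 -0.001 ]
```

```bash
python3 -m crank '{"claw":[0.8,0.8,0.8],"xyz":[[0,0,0],[0,0,0],[0,0,0]],"angular":[[1.2,0,0],[0,0,0],[0,0,0]]}' >/dev/null && python3 ok.py &&
python3 -m crank '{"claw":[0.8,0.8,0.8],"xyz":[[0,0,0],[0,0,0],[0,0,0]],"angular":[[1.2,0,0],[0,0,0],[0,0,0]]}' >/dev/null && python3 ok.py &&
python3 -m crank '{"claw":[0.8,0.8,0.8],"xyz":[[0,0,0],[0,0,0],[0,0,0]],"angular":[[1.2,0,0],[0,0,0],[0,0,0]]}' >/dev/null && python3 ok.py &&
python3 -m crank '{"claw":[0.8,0.8,0.8],"xyz":[[0,0,0],[0,0,0],[0,0,0]],"angular":[[1.2,0,0],[0,0,0],[0,0,0]]}' >/dev/null && python3 ok.py &&
python3 -m crank '{"claw":[0.8,0.8,0.8],"xyz":[[0,0,0],[0,0,0],[0,0,0]],"angular":[[1.2,0,0],[0,0,0],[0,0,0]]}' >/dev/null && python3 ok.py
for i in 1 2 3; do python3 -m crank '{"claw":[0.8],"xyz":[[0,0,0]],"angular":[[0,0,0]]}' >/dev/null; python3 st.py; done
```

```text
t 17.10 yaw -46.73 Mx 0.037 Fx 11.0
t 17.35 yaw -47.93 Mx 0.014 Fx 10.3
t 17.60 yaw -49.13 Mx 0.017 Fx 10.3
t 17.85 yaw -50.33 Mx 0.036 Fx 9.2
t 18.10 yaw -51.53 Mx -0.013 Fx 9.8
t 18.18 p [ 0.4844 -0.069   0.1349] yawy -51.52 xax [ 0.  0. -1.] q1,6 [-0.1414  2.3285] w 11.7
F world [  0.1881   0.0796 -10.0761] F tool [10.0761  0.0545 -0.1964] M tool [ 0.0387  0.0878 -0.0303]
t 18.27 p [ 0.4844 -0.0689  0.1349] yawy -51.51 xax [ 0.  0. -1.] q1,6 [-0.1414  2.3285] w 11.5
F world [ 0.8473  0.0225 -9.4667] F tool [ 9.4667  0.5098 -0.6772] M tool [ 0.087   0.1145 -0.0004]
t 18.35 p [ 0.4844 -0.069   0.1349] yawy -51.52 xax [-0.  0. -1.] q1,6 [-0.1414  2.3285] w 11.4
F world [-0.1868 -0.0682 -9.9046] F tool [ 9.9046 -0.0627  0.1886] M tool [0.0449 0.0843 0.0354]
```

```bash
python3 -m crank '{"claw":[0.8,0.8,0.8],"xyz":[[0,0,0],[0,0,0],[0,0,0]],"angular":[[1.2,0,0],[0,0,0],[0,0,0]]}' >/dev/null && python3 ok.py &&
python3 -m crank '{"claw":[0.8,0.8,0.8],"xyz":[[0,0,0],[0,0,0],[0,0,0]],"angular":[[1.2,0,0],[0,0,0],[0,0,0]]}' >/dev/null && python3 ok.py &&
python3 -m crank '{"claw":[0.8,0.8,0.8],"xyz":[[0,0,0],[0,0,0],[0,0,0]],"angular":[[1.2,0,0],[0,0,0],[0,0,0]]}' >/dev/null && python3 ok.py
for i in 1 2 3; do python3 -m crank '{"claw":[0.8],"xyz":[[0,0,0]],"angular":[[0,0,0]]}' >/dev/null; python3 st.py|tail -1; done
```

```text
t 18.60 yaw -52.73 Mx 0.029 Fx 9.2
t 18.85 yaw -53.93 Mx 0.020 Fx 10.0
t 19.10 yaw -55.13 Mx 0.020 Fx 9.9
F world [ -0.2613   0.0353 -10.7355] F tool [10.7354 -0.1787  0.1945] M tool [-0.0245  0.1088 -0.0443]
F world [ 0.4455  0.2718 -9.4854] F tool [ 9.4854  0.032  -0.521 ] M tool [ 0.0295  0.0725 -0.0709]
F world [ 0.0653  0.605  -9.6263] F tool [ 9.6263 -0.459  -0.3994] M tool [ 0.0308  0.078  -0.0887]
```

```bash
python3 -m crank '{"claw":[0.8,0.8,0.8],"xyz":[[0,0,0],[0,0,0],[0,0,0]],"angular":[[1,0,0],[0,0,0],[0,0,0]]}' >/dev/null && python3 ok.py &&
python3 -m crank '{"claw":[0.8,0.8],"xyz":[[0,0,0],[0,0,0]],"angular":[[0,0,0],[0,0,0]]}' >/dev/null && python3 ok.py &&
python3 -m crank '{"claw":[0.8,0.8,0.8],"xyz":[[0,0,0],[0,0,0],[0,0,0]],"angular":[[1,0,0],[0,0,0],[0,0,0]]}' >/dev/null && python3 ok.py &&
python3 -m crank '{"claw":[0.8,0.8],"xyz":[[0,0,0],[0,0,0]],"angular":[[0,0,0],[0,0,0]]}' >/dev/null && python3 ok.py &&
python3 -m crank '{"claw":[0.8,0.8,0.8],"xyz":[[0,0,0],[0,0,0],[0,0,0]],"angular":[[1,0,0],[0,0,0],[0,0,0]]}' >/dev/null && python3 ok.py
for i in 1 2 3; do python3 -m crank '{"claw":[0.8],"xyz":[[0,0,0]],"angular":[[0,0,0]]}' >/dev/null; python3 st.py|tail -1; done
```

```text
t 19.60 yaw -56.13 Mx 0.030 Fx 10.0
t 19.77 yaw -56.12 Mx -0.001 Fx 10.5
t 20.02 yaw -57.13 Mx -0.026 Fx 10.9
t 20.18 yaw -57.11 Mx -0.065 Fx 9.9
t 20.43 yaw -58.12 Mx -0.164 Fx 11.1
F world [  2.9763   0.2543 -10.6997] F tool [10.7006  1.3553 -2.6585] M tool [-0.0762  0.5015  0.0549]
F world [  2.3191   2.2398 -10.9576] F tool [10.9584 -0.6779 -3.1495] M tool [-0.0754  0.5297  0.0099]
F world [  2.4355   1.1872 -11.408 ] F tool [11.4087  0.2775 -2.6921] M tool [-0.0948  0.5799  0.1264]
```

```bash
python3 -m crank '{"claw":[0.8,0.8,0.8,0.8],"xyz":[[0,0,0],[0,0,0],[0,0,0],[0,0,0]],"angular":[[-2,0,0],[-1.9,0,0],[0,0,0],[0,0,0]]}' >/dev/null; python3 st.py
python3 -m crank '{"claw":[0.8,0.8,0.8,0.8],"xyz":[[0.1,0,0],[0.05,0,0],[0,0,0],[0,0,0]],"angular":[[0,0,0],[0,0,0],[0,0,0],[0,0,0]]}' >/dev/null; python3 st.py
python3 -m crank '{"claw":[0.8,0.8,0.8,0.8],"xyz":[[0.1,0,0],[0,0,0],[0,0,0],[0,0,0]],"angular":[[0,0,0],[0,0,0],[0,0,0],[0,0,0]]}' >/dev/null; python3 st.py
```

```text
t 21.02 p [ 0.4843 -0.069   0.1349] yawy -54.28 xax [-0.0002 -0.0001 -1.    ] q1,6 [-0.1415  2.3767] w 11.5
F world [  1.417    1.4988 -10.2527] F tool [10.2523 -0.3891 -2.0277] M tool [0.011  0.2685 0.016 ]
t 21.35 p [ 0.4843 -0.069   0.1333] yawy -54.24 xax [-0.0002  0.     -1.    ] q1,6 [-0.1415  2.376 ] w 11.2
F world [ 1.5635  0.258  -9.8231] F tool [ 9.8228  0.7053 -1.4209] M tool [-0.0132  0.1875  0.0054]
t 21.68 p [ 0.4843 -0.069   0.1324] yawy -54.22 xax [-0.0001 -0.     -1.    ] q1,6 [-0.1414  2.3757] w 11.2
F world [ 0.2968 -0.4269 -8.8804] F tool [8.8804 0.5202 0.008 ] M tool [ 0.0438  0.1337 -0.0477]
```

```bash
python3 -m crank '{"claw":[0.8,0.8,0.8,0.8],"xyz":[[0.1,0,0],[0,0,0],[0,0,0],[0,0,0]],"angular":[[0,0,0],[0,0,0],[0,0,0],[0,0,0]]}' >/dev/null; python3 st.py
python3 -m crank '{"claw":[0.8,0.8,0.8,0.8],"xyz":[[0.1,0,0],[0,0,0],[0,0,0],[0,0,0]],"angular":[[0,0,0],[0,0,0],[0,0,0],[0,0,0]]}' >/dev/null; python3 st.py
```

```text
t 22.02 p [ 0.4844 -0.0689  0.1314] yawy -54.22 xax [ 0.  0. -1.] q1,6 [-0.1414  2.3757] w 11.2
F world [ 0.2325  0.2488 -8.6239] F tool [ 8.6239 -0.0657 -0.3339] M tool [0.0212 0.1084 0.0063]
t 22.35 p [ 0.4844 -0.0689  0.1304] yawy -54.22 xax [-0.  0. -1.] q1,6 [-0.1414  2.3757] w 11.2
F world [ 0.2927  0.5598 -8.0785] F tool [ 8.0785 -0.2828 -0.5648] M tool [-0.046   0.1446 -0.0012]
```

It is going into the notch: the arm still carries the full spring force at about 9 mm, well below the rim. Now I lower it to the bottom and release.

```bash
python3 -m crank '{"claw":[0.8,0.8,0.8,0.8],"xyz":[[0.1,0,0],[0.02,0,0],[0,0,0],[0,0,0]],"angular":[[0,0,0],[0,0,0],[0,0,0],[0,0,0]]}' >/dev/null; python3 st.py
python3 -m crank '{"claw":[1.2,1.4,1.8,2.4,3,4,5,5],"xyz":[[0,0,0],[0,0,0],[0,0,0],[0,0,0],[0,0,0],[0,0,0],[0,0,0],[0,0,0]],"angular":[[0,0,0],[0,0,0],[0,0,0],[0,0,0],[0,0,0],[0,0,0],[0,0,0],[0,0,0]]}' 20 >/dev/null; python3 st.py
python3 -m crank '{"claw":[5,5,5,5,5],"xyz":[[-1,0,0],[-2,0,0],[-3,0,0],[-3,0,0],[0,0,0]],"angular":[[0,0,0],[0,0,0],[0,0,0],[0,0,0],[0,0,0]]}' >/dev/null; python3 st.py
python3 fit.py .128 -144
```

```text
t 22.68 p [ 0.4844 -0.069   0.1292] yawy -54.22 xax [ 0.0001 -0.     -1.    ] q1,6 [-0.1414  2.3757] w 11.7
F world [-0.4497  0.6657 -6.8892] F tool [ 6.8892 -0.8034 -0.0241] M tool [ 0.0499  0.0235 -0.0679]
t 23.35 p [ 0.4844 -0.069   0.1293] yawy -54.22 xax [ 0.0002 -0.     -1.    ] q1,6 [-0.1414  2.3757] w 49.8
F world [-0.0071 -0.5    -0.4707] F tool [0.4707 0.4014 0.2982] M tool [-0.0213  0.0207 -0.01  ]
t 23.77 p [ 0.4859 -0.0692  0.2257] yawy -54.22 xax [ 0.0078 -0.0011 -1.    ] q1,6 [-0.1414  2.3757] w 50.1
F world [ 1.2975 -0.3003  0.418 ] F tool [-0.4075  1.0044 -0.8794] M tool [-0.0401  0.0833  0.0131]
['scene', 'top'] [ 0.4843 -0.0696] -152.1 -0.468
['scene'] [ 0.4839 -0.0688] -144.4 -0.439
['top'] [ 0.4837 -0.0629] -133.7 -0.11
```

The plunger is released. The scene fit gives a bar yaw of -144.4°, against -144.2° for the grip. Now I go behind the push post.

```bash
python3 -m crank '{"claw":[0,0,0,0,0,0,0,0],"xyz":[[0,0,0],[0,0,0],[0,0,0],[0,0,0],[0,0,0],[0,0,0],[0,0,0],[0,0,0]],"angular":[[-6.3,0,0],[-6.3,0,0],[-6.3,0,0],[-6.3,0,0],[-6.3,0,0],[-6.3,0,0],[-6.4,0,0],[0,0,0]]}' >/dev/null; python3 st.py .5762 -.1923 .06 -10
python3 - <<'E'
from h import *
np.set_printoptions(precision=4,suppress=True)
S={n:arm.snapshot(n) for n in("scene","top")}
for k in("post_mid","nose"):
    r=[]
    for n,s in S.items():
        p=arm.place_of(s,k)
        if p: r.append(ray(s,p[0]['at']));print(k,n,p[0]['p'],onz(s,p[0]['at'],dict(post_mid=.056,nose=.024)[k]))
s=S['top']
for c in [(294.5,198.8),(290,188)]: print('pad',onz(s,[c[0]/640,c[1]/480],.024))
E
```

```text
t 24.53 p [ 0.484  -0.0689  0.2183] yawy -9.73 xax [-0.0015  0.0003 -1.    ] q1,6 [-0.1414  1.5992] w 0.3
F world [-0.164  -0.1196 -0.3271] F tool [ 0.3273 -0.1409  0.1456] M tool [-0.0374  0.0059  0.0024]
delta tool cm [15.8101 11.1963 10.6061]
rotvec deg [0.2706 0.0002 0.0886] delta in final axes [15.8274 11.2218 10.5532]
post_mid scene 0.86 [ 0.5689 -0.1481  0.056 ]
nose scene 0.57 [0.5956 0.0032 0.024 ]
nose top 0.73 [0.5901 0.005  0.024 ]
pad [0.6071 0.0924 0.024 ]
pad [0.6329 0.1036 0.024 ]
```

```bash
python3 -m crank '{"claw":[0,0,0,0,0,0,0],"xyz":[[0,2.8,2.65],[0,2.8,2.65],[0,2.8,2.65],[0,2.8,2.65],[0,0,0],[0,0,0],[0,0,0]],"angular":[[0,0,0],[0,0,0],[0,0,0],[0,0,0],[0,0,0],[0,0,0],[0,0,0]]}' >/dev/null; python3 st.py .5762 -.1923 .06 -10
python3 -m crank '{"claw":[0,0,0,0,0,0,0,0],"xyz":[[3,0,0],[3,0,0],[3,0,0],[3,0,0],[3,0,0],[0.8,0,0],[0,0,0],[0,0,0]],"angular":[[0,0,0],[0,0,0],[0,0,0],[0,0,0],[0,0,0],[0,0,0],[0,0,0],[0,0,0]]}' >/dev/null; python3 st.py .5762 -.1923 .06 -10
python3 - <<'E'
from h import *
o=[]
for n,r,c in(('scene',220,250),('top',140,310)):
    s=arm.snapshot(n);o.append(cv2.resize(s['color'][r:r+110,c:c+80,::-1],None,fx=5,fy=5,interpolation=cv2.INTER_CUBIC))
cv2.imwrite('pics/p1.png',np.hstack(o))
E
```

```text
t 25.42 p [ 0.576  -0.1927  0.2188] yawy -10.09 xax [-0.001   0.0005 -1.    ] q1,6 [-0.3229  1.424 ] w -0.1
F world [0.2479 0.1653 0.0665] F tool [-0.0666  0.2151 -0.2062] M tool [ 0.0294  0.0414 -0.0271]
delta tool cm [15.8824  0.0335 -0.0362]
rotvec deg [-0.0881 -0.0189  0.0592] delta in final axes [15.8824  0.0171 -0.0414]
t 26.08 p [ 0.5764 -0.1923  0.063 ] yawy -9.99 xax [ 0.0014 -0.0004 -1.    ] q1,6 [-0.322   1.4231] w -0.0
F world [-0.4258 -0.202   1.2166] F tool [-1.2171 -0.3826  0.273 ] M tool [0.0192 0.0312 0.0457]
delta tool cm [ 0.2983 -0.0238  0.0037]
rotvec deg [ 0.0142  0.0099 -0.0813] delta in final axes [ 0.2984 -0.0234  0.0037]
```

View pics/p1.png

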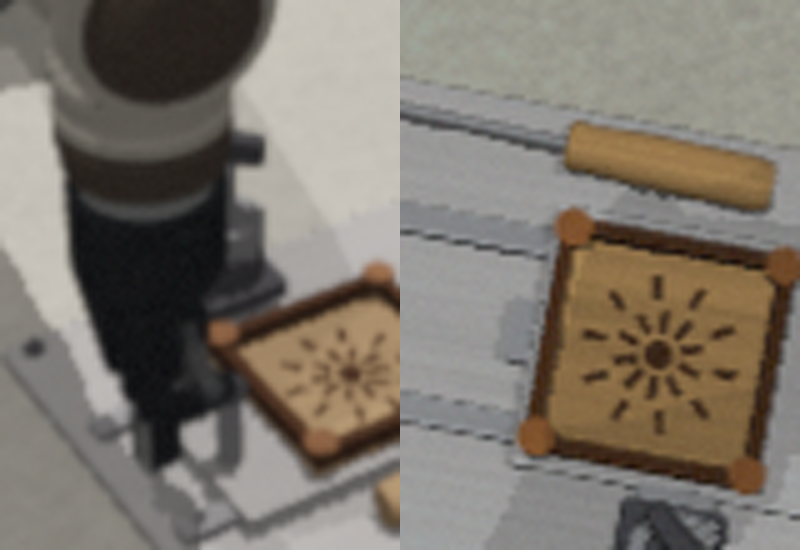

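The closed fingers stand just behind the post, which is at about (230,430) in the left half, and are in line with it. I push gently along tool −z with a force guard.

```bash
cat > fz.py <<'E'
from h import *
import sys
o=arm.get_obs();R=Ro.from_quat(o['eef_rot']).as_matrix();f=R.T@o['ft_force']
print('t %.2f p'%o['clock'],o['ee_pos'].round(4),'F tool',f.round(2))
sys.exit(int(f[2]>5.5))
E
python3 -m crank '{"claw":[0,0,0,0,0,0,0,0],"xyz":[[0.3,0,-0.4],[0,0,-0.4],[0,0,-0.4],[0,0,-0.3],[0,0,-0.3],[0,0,-0.2],[0,0,-0.2],[0,0,-0.2]],"angular":[[0,0,0],[0,0,0],[0,0,0],[0,0,0],[0,0,0],[0,0,0],[0,0,0],[0,0,0]]}' >/dev/null; python3 fz.py &&
python3 -m crank '{"claw":[0,0,0,0,0,0,0,0],"xyz":[[0,0,-0.2],[0,0,-0.2],[0,0,-0.2],[0,0,-0.2],[0,0,-0.2],[0,0,-0.2],[0,0,-0.2],[0,0,-0.2]],"angular":[[0,0,0],[0,0,0],[0,0,0],[0,0,0],[0,0,0],[0,0,0],[0,0,0],[0,0,0]]}' >/dev/null; python3 fz.py &&
python3 -m crank '{"claw":[0,0,0,0,0,0,0,0],"xyz":[[0,0,-0.2],[0,0,-0.2],[0,0,-0.2],[0,0,-0.2],[0,0,-0.2],[0,0,-0.2],[0,0,-0.2],[0,0,-0.2]],"angular":[[0,0,0],[0,0,0],[0,0,0],[0,0,0],[0,0,0],[0,0,0],[0,0,0],[0,0,0]]}' >/dev/null; python3 fz.py
```

```text
t 26.85 p [ 0.5805 -0.1694  0.0583] F tool [-1.12 -1.44  3.11]
t 27.52 p [ 0.5833 -0.1532  0.0582] F tool [-1.58  0.1   3.49]
t 28.18 p [ 0.586  -0.1375  0.0582] F tool [-2.23  0.03  3.8 ]
```

Run:
```python
from h import *
s=arm.snapshot('top')
for k in('nose','stop'):
  for p in arm.place_of(s,k)[:2]: print(k,p['p'],np.array(p['at'])*[640,480],onz(s,p['at'],.024 if k=='nose' else 0))
cv2.imwrite('pics/n1.png',cv2.resize(s['color'][175:235,265:345,::-1],None,fx=9,fy=9,interpolation=cv2.INTER_NEAREST))
for a,b in (((0,0,.024),(1,0,.024)),): pass
```

```text
nose 0.8 [314.496 204.   ] [0.59518682 0.04473728 0.024     ]
stop 0.56 [293.888 198.816] [0.61074246 0.09519962 0.        ]
```

View pics/n1.png

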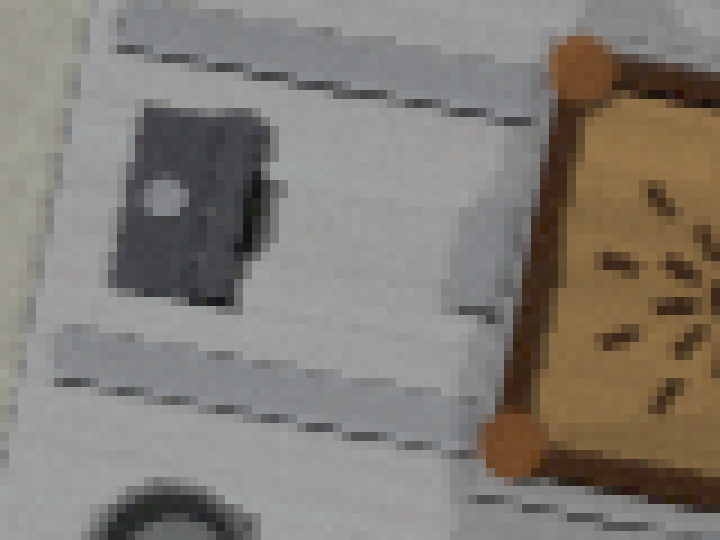

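The nose face is at about (455,255) and the pad face at (268,215) in the 9x crop, so roughly 48 mm remain.

```bash
python3 -m crank '{"claw":[0,0,0,0,0,0,0,0],"xyz":[[0,0,-0.2],[0,0,-0.2],[0,0,-0.2],[0,0,-0.2],[0,0,-0.2],[0,0,-0.2],[0,0,-0.2],[0,0,-0.2]],"angular":[[0,0,0],[0,0,0],[0,0,0],[0,0,0],[0,0,0],[0,0,0],[0,0,0],[0,0,0]]}' >/dev/null; python3 fz.py &&
python3 -m crank '{"claw":[0,0,0,0,0,0,0,0],"xyz":[[0,0,-0.2],[0,0,-0.2],[0,0,-0.2],[0,0,-0.2],[0,0,-0.2],[0,0,-0.2],[0,0,-0.2],[0,0,-0.2]],"angular":[[0,0,0],[0,0,0],[0,0,0],[0,0,0],[0,0,0],[0,0,0],[0,0,0],[0,0,0]]}' >/dev/null; python3 fz.py &&
python3 -m crank '{"claw":[0,0,0,0,0,0,0,0],"xyz":[[0,0,-0.1],[0,0,-0.1],[0,0,-0.1],[0,0,-0.1],[0,0,-0.1],[0,0,-0.1],[0,0,0],[0,0,0]],"angular":[[0,0,0],[0,0,0],[0,0,0],[0,0,0],[0,0,0],[0,0,0],[0,0,0],[0,0,0]]}' >/dev/null; python3 fz.py
python3 - <<'E'
from h import *
s=arm.snapshot('top')
for k in('nose','stop'):
  for p in arm.place_of(s,k)[:1]: print(k,p['p'],np.array(p['at'])*[640,480])
cv2.imwrite('pics/n2.png',cv2.resize(s['color'][175:235,265:345,::-1],None,fx=9,fy=9,interpolation=cv2.INTER_NEAREST))
E
```

```text
t 29.00 p [ 0.5888 -0.1217  0.0582] F tool [-1.34  0.03  2.2 ]
t 29.67 p [ 0.5915 -0.106   0.0582] F tool [-0.73 -1.3   3.87]
t 30.33 p [ 0.5926 -0.1001  0.0581] F tool [-0.25 -1.66  1.79]
nose 0.97 [297.984 201.408]
stop 0.75 [294.4   197.184]
```

View pics/n2.png

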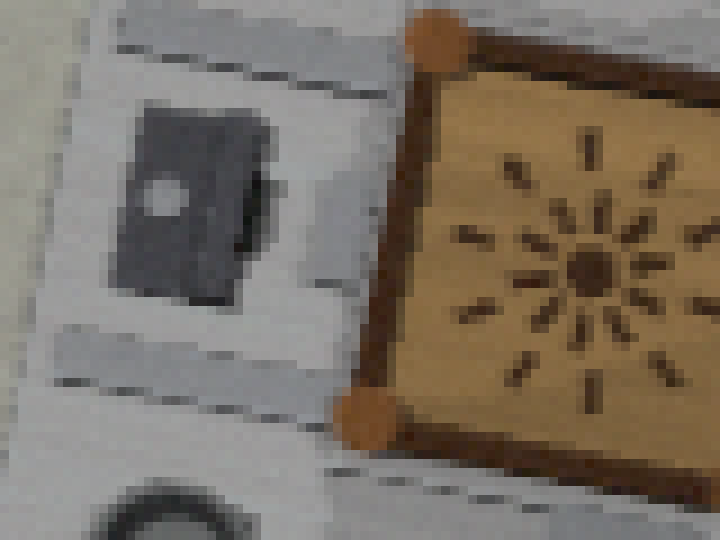

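The nose face (about 310,230) is some 11 mm short of the pad face (about 268,215). I'll creep in from here.

```bash
python3 -m crank '{"claw":[0,0,0,0,0,0,0],"xyz":[[0,0,-0.1],[0,0,-0.1],[0,0,-0.1],[0,0,-0.1],[0,0,-0.1],[0,0,-0.1],[0,0,-0.1]],"angular":[[0,0,0],[0,0,0],[0,0,0],[0,0,0],[0,0,0],[0,0,0],[0,0,0]]}' >/dev/null; python3 fz.py &&
python3 -m crank '{"claw":[0,0],"xyz":[[0,0,-0.05],[0,0,-0.05]],"angular":[[0,0,0],[0,0,0]]}' >/dev/null; python3 fz.py &&
python3 -m crank '{"claw":[0,0],"xyz":[[0,0,-0.05],[0,0,-0.05]],"angular":[[0,0,0],[0,0,0]]}' >/dev/null && python3 fz.py &&
python3 -m crank '{"claw":[0,0],"xyz":[[0,0,-0.05],[0,0,-0.05]],"angular":[[0,0,0],[0,0,0]]}' >/dev/null && python3 fz.py &&
python3 -m crank '{"claw":[0,0],"xyz":[[0,0,-0.05],[0,0,-0.05]],"angular":[[0,0,0],[0,0,0]]}' >/dev/null && python3 fz.py &&
python3 -m crank '{"claw":[0,0],"xyz":[[0,0,-0.05],[0,0,-0.05]],"angular":[[0,0,0],[0,0,0]]}' >/dev/null && python3 fz.py &&
python3 -m crank '{"claw":[0,0],"xyz":[[0,0,-0.05],[0,0,-0.05]],"angular":[[0,0,0],[0,0,0]]}' >/dev/null && python3 fz.py &&
python3 -m crank '{"claw":[0,0],"xyz":[[0,0,-0.05],[0,0,-0.05]],"angular":[[0,0,0],[0,0,0]]}' >/dev/null && python3 fz.py
```

```text
t 31.07 p [ 0.5938 -0.0933  0.0582] F tool [-1.37 -1.51  2.81]
t 31.23 p [ 0.594  -0.0923  0.0582] F tool [-0.86 -1.33  2.17]
t 31.40 p [ 0.5941 -0.0913  0.0582] F tool [ 0.04 -2.11  3.83]
t 31.57 p [ 0.5943 -0.0904  0.0582] F tool [-0.18 -0.46  3.42]
t 31.73 p [ 0.5945 -0.0894  0.0582] F tool [-0.14 -1.61  2.84]
t 31.90 p [ 0.5947 -0.0884  0.0582] F tool [-1.95 -0.95  3.08]
t 32.07 p [ 0.5948 -0.0874  0.0582] F tool [-0.78 -2.11  2.06]
t 32.23 p [ 0.595  -0.0864  0.0581] F tool [-0.32 -1.59  2.24]
```

```bash
python3 -m crank '{"claw":[0,0],"xyz":[[0,0,-0.05],[0,0,-0.05]],"angular":[[0,0,0],[0,0,0]]}' >/dev/null; python3 fz.py &&
python3 -m crank '{"claw":[0,0],"xyz":[[0,0,-0.05],[0,0,-0.05]],"angular":[[0,0,0],[0,0,0]]}' >/dev/null && python3 fz.py &&
python3 -m crank '{"claw":[0,0],"xyz":[[0,0,-0.05],[0,0,-0.05]],"angular":[[0,0,0],[0,0,0]]}' >/dev/null && python3 fz.py &&
python3 -m crank '{"claw":[0,0],"xyz":[[0,0,-0.05],[0,0,-0.05]],"angular":[[0,0,0],[0,0,0]]}' >/dev/null && python3 fz.py &&
python3 -m crank '{"claw":[0,0],"xyz":[[0,0,-0.05],[0,0,-0.05]],"angular":[[0,0,0],[0,0,0]]}' >/dev/null && python3 fz.py &&
python3 -m crank '{"claw":[0,0],"xyz":[[0,0,-0.05],[0,0,-0.05]],"angular":[[0,0,0],[0,0,0]]}' >/dev/null && python3 fz.py
```

```text
t 32.40 p [ 0.5952 -0.0854  0.0582] F tool [-0.74 -1.59  3.07]
t 32.57 p [ 0.5954 -0.0845  0.0582] F tool [ 0.19 -0.65  1.06]
t 32.73 p [ 0.5955 -0.0836  0.0582] F tool [-0.71 -0.86  5.86]
```

```bash
for i in 1 2 3; do python3 -m crank '{"claw":[0],"xyz":[[0,0,0]],"angular":[[0,0,0]]}' >/dev/null; python3 fz.py; done
python3 - <<'E'
from h import *
s=arm.snapshot('top')
for k in('nose','stop'):
  for p in arm.place_of(s,k)[:1]: print(k,p['p'],np.array(p['at'])*[640,480])
cv2.imwrite('pics/n3.png',cv2.resize(s['color'][175:235,265:345,::-1],None,fx=9,fy=9,interpolation=cv2.INTER_NEAREST))
E
```

```text
t 32.82 p [ 0.5955 -0.0836  0.0582] F tool [-0.71 -1.46  3.39]
t 32.90 p [ 0.5955 -0.0836  0.0582] F tool [-0.   -1.04  4.2 ]
t 32.98 p [ 0.5955 -0.0836  0.0582] F tool [-1.15 -0.94  3.77]
nose 0.87 [294.912 196.224]
stop 0.84 [295.424 200.688]
```

View pics/n3.png

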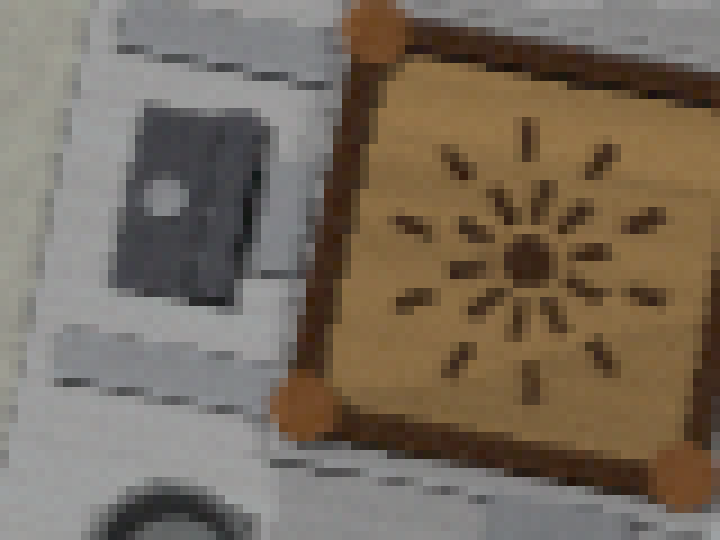

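In this view the nose touches the pad, with no gap near (265,210). I'll confirm by force with a few more half-millimetre steps.

```bash
sed -i 's/>5.5/>8/' fz.py
python3 -m crank '{"claw":[0,0],"xyz":[[0,0,-0.05],[0,0,0]],"angular":[[0,0,0],[0,0,0]]}' >/dev/null; python3 fz.py &&
python3 -m crank '{"claw":[0,0],"xyz":[[0,0,-0.05],[0,0,0]],"angular":[[0,0,0],[0,0,0]]}' >/dev/null && python3 fz.py &&
python3 -m crank '{"claw":[0,0],"xyz":[[0,0,-0.05],[0,0,0]],"angular":[[0,0,0],[0,0,0]]}' >/dev/null && python3 fz.py
for i in 1 2 3; do python3 -m crank '{"claw":[0],"xyz":[[0,0,0]],"angular":[[0,0,0]]}' >/dev/null; python3 fz.py; done
```

```text
t 33.30 p [ 0.5956 -0.0835  0.0582] F tool [-0.73 -1.79  6.2 ]
t 33.47 p [ 0.5955 -0.0834  0.0582] F tool [-1.07 -2.09  9.45]
t 33.55 p [ 0.5955 -0.0834  0.0582] F tool [-1.21 -1.81  7.78]
t 33.63 p [ 0.5955 -0.0833  0.0582] F tool [-0.91 -1.42  7.79]
t 33.72 p [ 0.5956 -0.0834  0.0582] F tool [-0.21 -1.12  8.59]
```

Contact with the stop is firm and gentle: 8 N, and the arm no longer advances. Now I back off, rise, check, and look at the final state.

```bash
python3 -m crank '{"claw":[0,0,0,0,0,0,0,0],"xyz":[[0,0,0.1],[0,0,0.5],[0,0,1.5],[0,0,2],[0,0,2],[0,0,2],[0,0,0],[0,0,0]],"angular":[[0,0,0],[0,0,0],[0,0,0],[0,0,0],[0,0,0],[0,0,0],[0,0,0],[0,0,0]]}' >/dev/null; python3 fz.py
python3 -m crank '{"claw":[0,0,0,0,0,0,0,0],"xyz":[[-3,0,0],[-3,0,3],[-3,0,3],[-3,0,3],[0,0,3],[0,0,3],[0,0,0],[0,0,0]],"angular":[[0,0,0],[0,0,0],[0,0,0],[0,0,0],[0,0,0],[0,0,0],[0,0,0],[0,0,0]]}' >/dev/null; python3 st.py
python3 fit.py .128 -144
python3 - <<'E'
from h import *
o=[]
for n,r,c in(('scene',215,270),('top',170,265)):
    s=arm.snapshot(n);o.append(cv2.resize(s['color'][r:r+115,c:c+130,::-1],None,fx=3,fy=3,interpolation=cv2.INTER_CUBIC))
    for k in('nose','stop','screw_cup','screwdriver','solder_spool','lamp_frame','tape_reel','flux_jar','pliers'):
        for p in arm.place_of(s,k)[:1]: print(n,k,round(p['p'],2),(np.array(p['at'])*[640,480]).round(1))
cv2.imwrite('pics/e1.png',np.hstack(o))
E
```

```text
t 34.38 p [ 0.5815 -0.1637  0.0582] F tool [-0.38 -0.13 -0.5 ]
t 35.05 p [ 0.5556 -0.3094  0.1763] yawy -10.11 xax [ 0.0001  0.0005 -1.    ] q1,6 [-0.5083  1.2391] w 0.2
F world [-0.6404  0.9765 -0.1649] F tool [ 0.1653 -0.8019 -0.8488] M tool [ 0.0265  0.0287 -0.0296]
['scene', 'top'] [ 0.4852 -0.0696] -135.2 -0.656
['scene'] [ 0.4836 -0.0684] -144.3 -0.398
['top'] [ 0.4824 -0.0606] -168.0 -0.272
scene nose 0.72 [333.1 298.4]
scene stop 0.61 [369.2 280.5]
scene screw_cup 0.65 [346.9 261.8]
scene screwdriver 0.6 [358.8 311.4]
scene solder_spool 0.66 [406.1 229.5]
scene lamp_frame 0.83 [172.4 297.5]
scene tape_reel 0.77 [438.1 245.4]
scene flux_jar 0.64 [217.2 376.4]
scene pliers 0.51 [365.2 200.2]
top nose 0.65 [290.6 200.2]
top stop 0.73 [294.2 197.8]
top screw_cup 0.75 [280.8 234.4]
top screwdriver 0.56 [343.1 168.9]
top solder_spool 0.95 [166.9 240.4]
top tape_reel 0.68 [169.4 193.1]
top flux_jar 0.49 [293.1 201.7]
top pliers 0.81 [155.5 331. ]
```

View pics/e1.png

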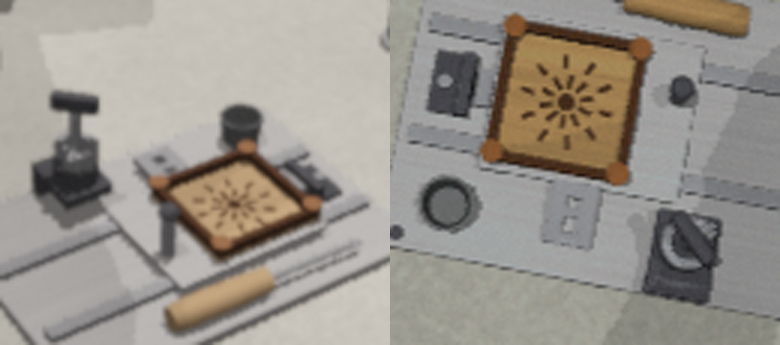

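The handle is raised and turned about 80°, the nose is against the pad, and the bystanders are in place. Handing in.

```bash
python3 -c "
from plant import arm
print(arm.hand_in(), arm.get_obs()['clock'])"
```

```text
the job is handed in; nothing more can be done
the job is handed in; nothing more can be done
```

The plunger is retracted in the rest notch and the sled stands against the end stop. I handed the job in at about 36 s of the 70 s allowed; no verdict was reported.

**Plunger:** I gripped the bar centred on it and lifted it about 14 mm, with roughly 10 N of pull. I turned it clockwise until it touched the shoulder lightly at about 1.47 rad; the highest single moment reading was 0.16 N m, within the 0.2 N m limit. I then backed off 0.05 rad and lowered it to about 8 mm before letting go.

**Sled:** I pushed the post with the closed fingers, needing about 3 N. On the pad the force rose to a steady 8 N (9.5 N at most) and the arm stopped advancing. I then backed off clear.

**Last checks:**
- **Plunger turn:** the scene-camera fit gives a bar yaw of about -144°, which matches the gripper angle at release. The combined fit (-135°) and the top-view fit (-168°) disagreed. I discounted them because the top view is poor there, dark bar on dark housing.
- **Plunger height:** not measured again after release. It rests on the arm height at release and on the pictures, which show the handle up and turned.
- **Nose:** touching the pad in the top view. The networks' nose points varied by a few pixels.
- **Bystanders:** where they started, within detection noise. In the top view the lamp frame was not found and the flux jar was misreported, but both matched in the scene view.

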